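Pack the table-service crate

TASK

Pack both white beakers and the cream cutlery holder into the small green crate. The beakers stay upside down and the holder stays upright, and all three must stand flat on the crate's floor side by side, let go. The beakers are fragile: grip them lightly, do not drop or knock them, and leave the two tumblers and the steel bowl where they are.

Things in the scene. Friction and masses are not known exactly. Their poses are not given: they have to be found in the camera images.
- beaker_a_center (a point): White ceramic beaker (one of two alike), standing upside down, blue band near the counter: a straight closed cylinder 58 mm in diameter and 85 mm tall (the top 4 mm is a 44 mm foot ring), about 0.24 kg; fragile: grip with at most 40 N, set down slowly. The point is on its axis, half-way up; z is up along the axis.
- beaker_b_center (a point): White ceramic beaker (other of two alike), standing upside down, blue band near the counter: a straight closed cylinder 58 mm in diameter and 85 mm tall (the top 4 mm is a 44 mm foot ring), about 0.24 kg; fragile: grip with at most 40 N, set down slowly. The point is on its axis, half-way up; z is up along the axis.
- holder_center (a point): Cream plastic cutlery holder with dark dots on its broad sides, empty, open on top, two compartments: 116 mm (its x) by 40 mm (its y) by 135 mm tall, 4 mm walls, about 0.22 kg. The point is at the centre of its outline, half-way up; z is up. It tops the beakers by 50 mm, so fits in last, gripped near its top; put in first, it leaves no finger room.
- crate_floor (a point): Centre of the inner floor of the open green crate, fixed to the counter. Inside: 128 mm along its x, 110 mm along its y; walls 6 mm thick; floor 8 mm above the counter, rim 37 mm above the floor. Everything fits only with the beakers side by side along x at one long wall (either) and the holder along the other, its 116 mm side along the crate's x; 12 mm to spare in all each way.
- red_tumbler: Bystander, not to be disturbed: red plastic tumbler, open on top, 68 mm across the rim, 100 mm tall. Origin at the centre of its underside.
- black_tumbler: Bystander, not to be disturbed: black plastic tumbler, open on top, 68 mm across the rim, 100 mm tall. Origin at the centre of its underside.
- steel_bowl: Bystander, not to be disturbed: small steel bowl, 100 mm across, 45 mm tall. Origin at the centre of its underside.

How it is judged (in metres and radians):
At the end, for the whole second after the job is handed in: Both beakers and the holder stand within the crate's walls with their undersides on its floor (within 4 mm), upright within 0.08 rad, released and at rest (z of beaker_a_center in the frame of crate_floor between 0.0375 and 0.0465 m and x of beaker_a_center in the frame of crate_floor between -0.04 and 0.04 m and y of beaker_a_center in the frame of crate_floor between -0.03 and 0.03 m and angle between each of beaker_a_center, beaker_b_center, holder_center's own z axis and vertical below 0.08 rad and linear speed of each of beaker_a, beaker_b, holder below 0.02 m/s and z of beaker_b_center in the frame of crate_floor between 0.0375 and 0.0465 m and x of beaker_b_center in the frame of crate_floor between -0.04 and 0.04 m and y of beaker_b_center in the frame of crate_floor between -0.03 and 0.03 m and z of holder_center in the frame of crate_floor between 0.0625 and 0.0715 m and x of holder_center in the frame of crate_floor between -0.012 and 0.012 m and y of holder_center in the frame of crate_floor between -0.04 and 0.04 m); the robot touches nothing.
It fails at once if a beaker is squeezed hard (finger contact forces over 100 N in sum) (contact force between the fingers and beaker_a above 100 N or contact force between the fingers and beaker_b above 100 N).
It fails at once if a beaker is knocked or pressed hard (over 40 N) against the crate, the other beaker or the holder (contact force between any of beaker_a, beaker_b and crate above 40 N or contact force between any of beaker_a, beaker_b and holder above 40 N or contact force between beaker_a and beaker_b above 40 N).
It fails at once if a beaker is dropped (moves at over 0.4 m/s while no finger touches it) ((linear speed of beaker_a above 0.4 m/s and contact force between the fingers and beaker_a below 0.1 N) or (linear speed of beaker_b above 0.4 m/s and contact force between the fingers and beaker_b below 0.1 N)).
It fails at once if a beaker tips over (more than 0.6 rad) (angle between any of beaker_a_center, beaker_b_center's own z axis and vertical above 0.6 rad).
It fails at once if a tumbler or the bowl is moved more than 30 mm (distance of any of red_tumbler, black_tumbler, steel_bowl from where it was at the start of the episode above 0.03 m).
It also fails if it takes over 72 s, if anything falls off the work surface, if the arm or the gripper's body presses on something with over 40 N, if the wrist force passes 120 N, or if a joint passes its speed limit or range.

ROBOT

A 7-joint arm with a two-finger parallel gripper is mounted at the origin on the work surface. World frame = base frame: x ahead of the robot, y to its left, z up, the work surface at z = 0. Lengths are in m, angles in degrees, forces in N, time in s.
With the tool pointing down it reaches from about 0.425 to 0.875 m from the base axis. Payload 4.7 kg.
Tool frame: the origin (TCP) lies at the very end of the fingers, on their centre line; the grasp point (between the pads) lies 19 mm behind it; z points along the fingers, y is the direction in which the jaws open and shut (so a half turn about z gives the same grasp; the last joint's range is limited). The gripper opens to 87 mm and grips with 3 to 60 N. Pads are 19 mm wide; open, the fingers measure 117 mm over their backs; the gripper's body (75 mm by 190 mm) begins 51 mm behind the grasp point.
Start: joints at [-75.396, 18.392, -4.016, 83.108, 1.295, 78.541, -3.26], TCP at [0.155, 0.631, 0.223] pointing down, gripper open.
Joint ranges: [-163.93, 163.93], [-17.29, 119.83], [-79.2, 71.16], [3.27, 140.29], [-89.18, 269.18], [5.43, 117.66], [-154.24, 154.24]. Speed limits (degrees/s): [147.25, 147.25, 180, 180, 180, 180, 180].

INTERFACE

Orientations are given as [roll, pitch, yaw] about the fixed x, y, z axes, in that order (R = Rz(yaw) Ry(pitch) Rx(roll)).
In Python, from cell import * gives the robot as it stands.
- The arm moves only by the tool arm_command, never from a script. Its argument "targets" is a list that holds one entry, the list of rows, each a list of 7 numbers: the shift along the tool's x, y, z in m, then the turn, a rotation vector about the tool's x, y, z in degrees, then the gripper's target within -1 to 1 (shut at 1, half-way at 0, fully open at -1). In form: [[[tx, ty, tz, rx, ry, rz, claw], ...]]. A call has 1 to 10 rows; each row is the pose to reach, as a shift and turn from the pose commanded when the call began, along the tool's axes at that moment; what a row does not reach only later rows make up. A row lasts 1/10 s, in which the tool goes at most 50 mm and 8.59 degrees, less where a joint would pass 70% of its speed; a pose out of reach is approached as far as the arm can. A call with a gripper value outside its range is refused whole. The fingers move at their own pace and stop on an object; "newtons" is the grip in N (left out, the last holds). Time passes only in rows, so rows that repeat a pose let the fingers close. It gives the time, the measured TCP pose, the force and the opening at its end, in the units of the state.
- get_obs(): the state, without advancing time (a new reading comes with each control period).
- read_camera(name): name is "scene" or "top" or "wrist"; returns a dict with "img" (384x512x3 uint8, red, green, blue), "z_map" (384x512 float32, m along the optical axis (not along the pixel's ray), 0 where there is no reading), "K" (3x3 intrinsics, pixels), "origin" and "attitude" of the camera in the world. Camera axes: x right, y down, z forward; pixel columns grow to the right and rows downward; lengths in m; the calibration is good to about 2 mm. The wrist camera is an equidistant fisheye: a pixel r from the principal point sees the ray r / f radians off the axis. A picture is of the moment at which its call begins.
- sign_off(): hands the job in, once; it reports no verdict.
Trained networks look in the newest picture that a camera, given by its name, has taken for a name from the list of things; names that differ only in an ending like _2 or _b are one class to them, and where a whole thing is asked for, a point or a joint stands for the part that bears it (a point fixed in the world has none). Each returns a list of dicts, best first, with "conf" (0 to 1); they miss things now and then, are a little off and sometimes report something else, mostly with a low value. They report only what shows in the picture. A call takes as long as a camera call.
- search_frame(thing, camera): "position" ([column, row] in pixels, amid what is visible of it).
The state is a dict: "time_s": time; "qpos": joint angles; "joint_velocities": joint speeds; "effort": joint torques, N m; "tool_pos": TCP position; "tool_rot": TCP orientation; "force": force on the tool from outside, world axes, zero at the start; "wrist_torque": the same for the moment, N m; "grip_width": finger opening in m.
Only numpy, scipy, OpenCV 4.12 (cv2) and the standard library are available. Lean on these libraries where they do the work, as an engineer would, in place of code of your own. Each camera call takes 0.05 s, during which the arm holds its last target.

## Working session

There is one attempt and no reset: what is moved stays moved. The work goes in short steps, Python scripts to look and compute and a tool call to move; the robot and the scene stay as the last step left them, time stands still between calls to the robot, and variables do not carry over. Pictures are saved under pics/ and viewed, and the job is handed in when it is done.

Besides the shell and the picture viewer there is one more tool, called after "Request:" by a JSON object that holds its "name" and its "arguments", one argument or row to a line. arm_command: Moves the arm, as the interface text tells. Its arguments: {"type":"object","properties":{"targets":{"type":"array","items":{"type":"array","items":{"type":"array","items":{"type":"number"}}}},"newtons":{"type":"number"}},"required":["targets"]}

```bash
ls; mkdir -p pics
python3 - <<'E'
from cell import *
import cv2,json
o=get_obs(); print(o)
for n in ["scene","top","wrist"]:
    c=read_camera(n); cv2.imwrite(f"pics/{n}0.png",c["img"][:,:,::-1]); print(n,c["K"],c["origin"],c["attitude"])
    for t in ["beaker_a_center","holder_center","crate_floor","red_tumbler","black_tumbler","steel_bowl"]:
        try: print(t,[(d["position"],round(d["conf"],2)) for d in search_frame(t,n)])
        except Exception as e: print(t,e)
E
```

```text
pics
{'time_s': 0.0, 'qpos': array([-75.39524905,  18.43894512,  -4.01523457,  83.17649215,
         1.29648814,  78.54021681,  -3.26054291]), 'joint_velocities': array([ 0.07503559, -0.01824403, -0.07211325, -0.0546163 , -0.02912416,
        0.13805079,  0.05769862]), 'effort': array([ 9.76675947e-04, -4.91312420e+01, -4.03412059e-01, -3.12520838e+01,
       -6.37270161e-02,  4.39820113e-02,  1.73934013e-04]), 'tool_pos': array([0.15494012, 0.63068338, 0.22144885]), 'tool_rot': array([-1.79889673e+02,  7.36617425e-03,  1.66204513e+02]), 'force': array([ 0.78062066, -1.00915543, -0.51934879]), 'wrist_torque': array([ 0.01819338, -0.02347671, -0.05342993]), 'grip_width': 0.08731911861763061}
scene [[432.62464596   0.         247.83458565]
 [  0.         432.62464596 192.89862445]
 [  0.           0.           1.        ]] [ 1.23917632 -0.07763428  0.894721  ] [-138.98775886   -0.62964911   87.71737587]
beaker_a_center [([247.0, 186.2], 0.95)]
holder_center [([169.6, 185.6], 0.82)]
crate_floor [([363.5, 213.3], 0.65)]
red_tumbler [([151.2, 269.6], 0.8)]
black_tumbler [([306.8, 279.3], 0.67)]
steel_bowl [([127.8, 153.7], 0.72)]
top [[479.7268755    0.         254.64369724]
 [  0.         479.7268755  186.52611445]
 [  0.           0.           1.        ]] [ 0.34683091 -0.0662525   1.33819203] [-171.04277609    0.68567348  -89.21285743]
beaker_a_center [([250.7, 215.1], 0.88)]
holder_center [([331.5, 206.6], 0.56)]
crate_floor [([143.4, 180.6], 0.7)]
red_tumbler [([334.5, 125.7], 0.62)]
black_tumbler [([209.4, 110.9], 0.64)]
steel_bowl [([375.3, 268.6], 0.65), ([333.9, 126.4], 0.59)]
wrist [[297.31863964   0.         248.17641554]
 [  0.         297.31863964 189.63407322]
 [  0.           0.           1.        ]] [0.07392619 0.65081439 0.38524939] [ 1.62376286e+02 -3.52736119e-02  7.61940870e+01]
beaker_a_center [([6.2, 366.0], 0.64)]
holder_center []
crate_floor []
red_tumbler []
black_tumbler []
steel_bowl []
```

View pics/scene0.png

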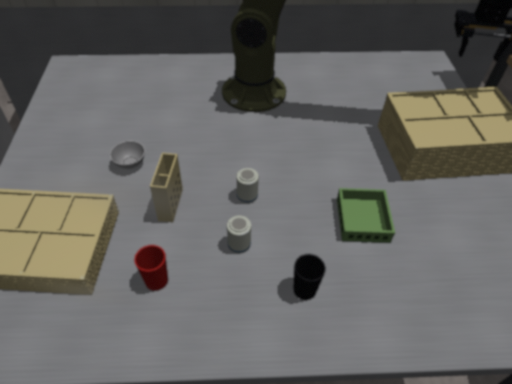

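View pics/top0.png

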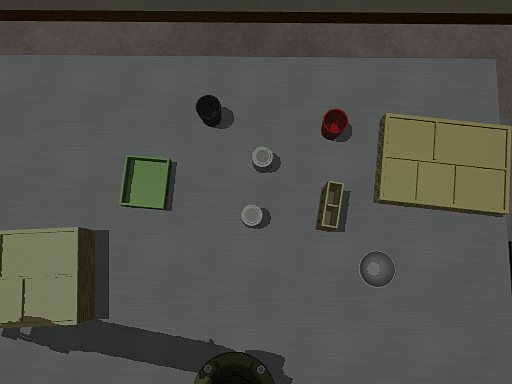

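View pics/wrist0.png

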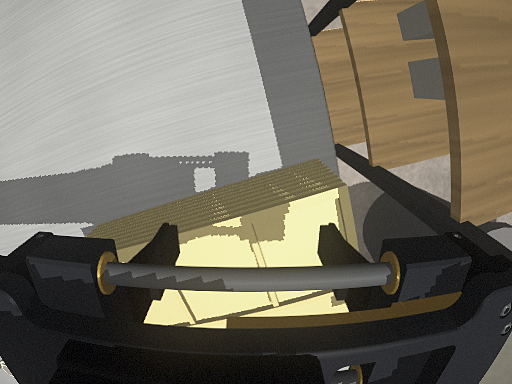

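The scene shows the beakers at scene (247,186) and (239,233), the holder at (169,186) and the crate at (364,213). In the top view they are at (251,215), (262,157), (332,206) and (146,182). Next I measure them in 3D.

```bash
cat > h.py <<'E'
from cell import *
import numpy as np, cv2
from scipy.spatial.transform import Rotation as R
from scipy.optimize import least_squares
def cloud(c):
    h,w=c["z_map"].shape; u,v=np.meshgrid(np.arange(w),np.arange(h)); z=c["z_map"];K=c["K"]
    p=np.stack([(u-K[0,2])/K[0,0]*z,(v-K[1,2])/K[1,1]*z,z],-1)
    P=p@R.from_euler('xyz',c["attitude"],degrees=True).as_matrix().T+np.array(c["origin"])
    P[z==0]=np.nan
    return P
def circ(xy,r=None):
    f=lambda p:np.hypot(xy[:,0]-p[0],xy[:,1]-p[1])-(r if r else p[2])
    x0=[*xy.mean(0)]+([] if r else [.03])
    return least_squares(f,x0,loss='soft_l1',f_scale=.002).x
E
python3 - <<'E'
from h import *
for n in ["top","scene"]:
    c=read_camera(n);P=cloud(c); np.save(n+"_P.npy",P); np.save(n+"_I.npy",c["img"])
    B={"top":{"bA":(251,215,18),"bB":(262,157,18),"hold":(332,206,32),"crate":(146,182,35),"red":(335,124,22),"blk":(209,110,22),"bowl":(376,269,24)},
     "scene":{"bA":(247,186,22),"bB":(239,233,22),"hold":(167,187,38),"crate":(365,215,35),"red":(152,268,25),"blk":(308,276,26),"bowl":(128,154,22)}}[n]
    g=P[100:350:5,60:400:5].reshape(-1,3); print(n,"table z",np.nanmedian(g[:,2]))
    for k,(u,v,r) in B.items():
        q=P[v-r:v+r,u-r:u+r].reshape(-1,3); q=q[np.isfinite(q[:,0])]
        hi=q[q[:,2]>.012]
        top=np.percentile(hi[:,2],97)
        t=hi[hi[:,2]>top-.008]
        (cx,cy),(w,h),a=cv2.minAreaRect((t[:,:2]*1000).astype(np.float32))
        print(k,len(hi),"top",round(top,4),"rect",np.round([cx,cy,w,h,a],1))
        if k[0] in"b" and k not in("blk","bowl"):
            s=hi[(hi[:,2]>.01)&(hi[:,2]<.078)]
            print("  side circ",circ(s[:,:2],.029),"topmean",t[:,:2].mean(0))
E
```

```text
top table z 0.0008980330430898853
bA 407 top 0.0891 rect [469.3 -40.3  52.1  54.   19.1]
  side circ [ 0.47050521 -0.04079332] topmean [ 0.46981115 -0.04104484]
bB 442 top 0.0887 rect [628.1 -67.9  56.5  50.5  65.3]
  side circ [ 0.62820783 -0.06693215] topmean [ 0.627331   -0.06659411]
hold 828 top 0.1374 rect [ 494.6 -245.3   40.5  116.9   80.8]
crate 923 top 0.0491 rect [562.7 256.1 123.8 140.9  85.5]
red 514 top 0.1019 rect [ 722.3 -260.5   64.4   66.3   87.2]
blk 523 top 0.1019 rect [757.4  79.8  66.1  66.   41.7]
bowl 803 top 0.0475 rect [ 334.6 -375.5   96.7   97.    89.7]
scene table z 0.0014164088466595004
bA 655 top 0.0878 rect [473.3 -41.6  54.3  55.1  88.8]
  side circ [ 0.47091933 -0.04067748] topmean [ 0.4756334  -0.04109215]
bB 766 top 0.088 rect [630.6 -66.3  54.9  56.2  68.8]
  side circ [ 0.62858851 -0.06686798] topmean [ 0.63263598 -0.06673399]
hold 1772 top 0.1361 rect [ 497.1 -245.9   41.2  121.4   81. ]
crate 1492 top 0.0481 rect [564.2 256.  123.1 145.3  85.6]
red 1155 top 0.1018 rect [ 725.1 -261.3   66.6   66.5   63.1]
blk 1152 top 0.1018 rect [7.607e+02 8.030e+01 6.790e+01 6.590e+01 1.000e-01]
bowl 656 top 0.0471 rect [ 336.4 -374.5  100.4   97.4   37.1]
```

```bash
python3 - <<'E'
from h import *
P=np.load("top_P.npy")
for n,(v0,v1,u0,u1) in {"lbox":(225,330,0,100),"rbox":(110,220,372,512)}.items():
    q=P[v0:v1,u0:u1].reshape(-1,3);q=q[np.isfinite(q[:,0])]; hi=q[q[:,2]>.05]
    print(n,np.percentile(hi[:,2],98),hi.min(0),hi.max(0))
for n,(u,v) in {"top":(146,182),"scene":(365,215)}.items():
    P=np.load(n+"_P.npy");q=P[v-38:v+38,u-38:u+38].reshape(-1,3);q=q[np.isfinite(q[:,0])]
    f=q[(q[:,2]>.005)&(q[:,2]<.014)]; rim=q[(q[:,2]>.041)]
    def fit(p):
        c,s=np.cos(p[2]),np.sin(p[2]); d=rim[:,:2]-p[:2]
        x=np.abs(d@[c,s]);y=np.abs(d@[-s,c])
        # distance to centreline of rim walls
        return np.minimum(np.hypot(x-.067,np.maximum(y-.058,0)),np.hypot(y-.058,np.maximum(x-.067,0)))
    r=least_squares(fit,[.563,.256,-.078],loss='soft_l1',f_scale=.003)
    print(n,r.x,np.degrees(r.x[2]),r.cost,len(rim))
# helper: shift needed
E
cat >> h.py <<'E'
def go(x,y,z,yaw=None,ref=None):
    o=get_obs(); p=np.array(o["tool_pos"]); Rm=R.from_euler('xyz',o["tool_rot"],degrees=True)
    Rd=R.from_euler('xyz',[180,0,o["tool_rot"][2] if yaw is None else yaw],degrees=True)
    print("t",o["time_s"],"at",p.round(4),o["tool_rot"].round(2),"F",o["force"].round(1),"w",round(o["grip_width"],4))
    print("shift",Rm.inv().apply(np.array([x,y,z])-p).round(4),"turn",np.degrees((Rm.inv()*Rd).as_rotvec()).round(2))
E
python3 -c "
from h import *
go(.60,.25,.30,175.5)"
```

```text
lbox 0.13092536315092979 [0.18032096 0.38266058 0.05010141] [0.4296879  0.59617639 0.13506788]
rbox 0.07505488758021577 [ 0.4827082  -0.74120526  0.05000916] [ 0.75685827 -0.37817147  0.07985899]
top [ 0.56207769  0.25563779 -0.07975113] -4.569402940493693 0.000719783309959406 418
scene [ 0.56517429  0.25539757 -0.07844889] -4.494790152479716 0.0011057727358488366 535
t 1.15 at [0.155  0.6313 0.2226] [179.99   0.   166.2 ] F [-0.1  0.1  1.1] w 0.0871
shift [-0.523  -0.2641 -0.0774] turn [ 0.01  0.   -9.3 ]
```

Request:
{"name": "arm_command", "arguments": {
  "targets": [
    [[-0.03,-0.015,-0.005,0,0,-1,-1],[-0.07,-0.036,-0.011,0,0,-2,-1],[-0.11,-0.056,-0.016,0,0,-3,-1],[-0.15,-0.076,-0.022,0,0,-4,-1],[-0.19,-0.096,-0.028,0,0,-5,-1],[-0.23,-0.116,-0.034,0,0,-6,-1],[-0.27,-0.136,-0.04,0,0,-7,-1],[-0.31,-0.156,-0.046,0,0,-8,-1],[-0.35,-0.176,-0.052,0,0,-9,-1],[-0.38,-0.192,-0.057,0,0,-9.3,-1]]
  ]
}}

```text
time_s: 2.15
tool_pos: [0.4808, 0.3515, 0.2802]
tool_rot: [-180.0, 0.1, 175.4]
force: [0.4, 1.1, -0.0]
grip_width: 0.0872
```

```bash
python3 -c "
from h import *
go(.60,.25,.30,175.5)"
```

```text
t 2.15 at [0.4808 0.3515 0.2802] [-1.8000e+02  9.0000e-02  1.7537e+02] F [ 0.4  1.1 -0. ] w 0.0872
shift [-0.1271 -0.0915 -0.0196] turn [-0.    0.09 -0.13]
```

Request:
{"name": "arm_command", "arguments": {
  "targets": [
    [[-0.03,-0.022,-0.005,0,0,0,-1],[-0.06,-0.044,-0.01,0,0,0,-1],[-0.09,-0.066,-0.015,0,0,0,-1],[-0.115,-0.083,-0.018,0,0,0,-1],[-0.127,-0.092,-0.02,0,0,0,-1],[-0.127,-0.092,-0.02,0,0,0,-1],[-0.127,-0.092,-0.02,0,0,0,-1]]
  ]
}}

```text
time_s: 2.85
tool_pos: [0.5966, 0.254, 0.2993]
tool_rot: [179.9, -0.1, 175.6]
force: [-0.8, 0.0, 0.7]
grip_width: 0.0866
```

```bash
cat >> h.py <<'E'
def wcloud(c):
    h,w=c["z_map"].shape; u,v=np.meshgrid(np.arange(w),np.arange(h)); z=c["z_map"];K=c["K"]
    x=(u-K[0,2])/K[0,0]; y=(v-K[1,2])/K[1,1]; r=np.hypot(x,y)+1e-9
    s=np.tan(np.minimum(r,1.45))/r
    p=np.stack([x*s*z,y*s*z,z],-1)
    P=p@R.from_euler('xyz',c["attitude"],degrees=True).as_matrix().T+np.array(c["origin"])
    P[(z==0)|(r>1.2)]=np.nan
    return P
def fitcrate(P,x0=(.563,.256,-.079)):
    q=P.reshape(-1,3);q=q[np.isfinite(q[:,0])]; q=q[np.hypot(q[:,0]-x0[0],q[:,1]-x0[1])<.12]
    rim=q[(q[:,2]>.041)&(q[:,2]<.053)]
    def fit(p):
        c,s=np.cos(p[2]),np.sin(p[2]); d=rim[:,:2]-p[:2]
        x=np.abs(d@[c,s]);y=np.abs(d@[-s,c])
        return np.minimum(np.hypot(x-.067,np.maximum(y-.058,0)),np.hypot(y-.058,np.maximum(x-.067,0)))
    r=least_squares(fit,x0,loss='soft_l1',f_scale=.003)
    print("crate",r.x.round(4),np.degrees(r.x[2]).round(2),r.cost,len(rim)); return r.x
E
python3 -c "
from h import *
c=read_camera('wrist'); cv2.imwrite('pics/w1.png',c['img'][:,:,::-1]); P=wcloud(c); np.save('w1.npy',P); fitcrate(P)
q=P.reshape(-1,3); print(np.nanmedian(q[np.abs(q[:,2])<.004][:,2]), c['origin'],c['attitude'])
go(.629,-.066,.20,175.5)"
```

```text
crate [ 0.5628  0.2555 -0.0807] -4.63 0.0023846093177615044 1552
0.00047664398866897884 [0.51355587 0.25990204 0.4620399 ] [ 1.62452760e+02 -8.11607562e-02  8.55756551e+01]
t 2.9 at [0.5962 0.2547 0.2993] [ 1.7993e+02 -8.0000e-02  1.7566e+02] F [-0.7 -0.3  0.1] w 0.0868
shift [-0.0571 -0.3174  0.0989] turn [ 0.07 -0.08  0.16]
```

View pics/w1.png

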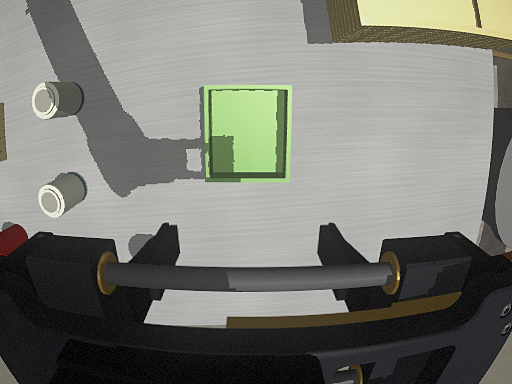

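The wrist view shows the crate clear of objects at about (248,133), and its pose agrees with the other two cameras. Now to beaker B.

Request:
{"name": "arm_command", "arguments": {
  "targets": [
    [[-0.005,-0.03,0.008,0,0,0,-1],[-0.012,-0.07,0.02,0,0,0,-1],[-0.02,-0.11,0.033,0,0,0,-1],[-0.027,-0.15,0.046,0,0,0,-1],[-0.034,-0.19,0.059,0,0,0,-1],[-0.042,-0.23,0.072,0,0,0,-1],[-0.049,-0.27,0.085,0,0,0,-1],[-0.055,-0.3,0.095,0,0,0,-1],[-0.057,-0.317,0.099,0,0,0.2,-1],[-0.057,-0.317,0.099,0,0,0.2,-1]]
  ]
}}

```text
time_s: 3.9
tool_pos: [0.6289, -0.0693, 0.2001]
tool_rot: [-180.0, -0.1, 175.2]
force: [-0.4, 0.2, 0.6]
grip_width: 0.0866
```

```bash
cat >> h.py <<'E'
def beakers(P,near,r=.05,zlo=.012,zhi=.078):
    q=P.reshape(-1,3);q=q[np.isfinite(q[:,0])]
    q=q[np.hypot(q[:,0]-near[0],q[:,1]-near[1])<r]
    s=q[(q[:,2]>zlo)&(q[:,2]<zhi)]; t=q[(q[:,2]>zhi+.004)&(q[:,2]<zhi+.02)]
    if len(s)>20: print("side",circ(s[:,:2],.029).round(4),len(s), end=' ')
    if len(t)>20: print("top rect",np.round(cv2.minAreaRect((t[:,:2]*1000).astype(np.float32))[:2],1),"z",np.median(t[:,2]).round(4))
E
python3 -c "
from h import *
c=read_camera('wrist'); cv2.imwrite('pics/w2.png',c['img'][:,:,::-1]); P=wcloud(c)
beakers(P,(.6285,-.067)); beakers(P,(.471,-.041))
go(.6285,-.067,.048,175.4)"
```

```text
side [ 0.6284 -0.0672] 467 top rect [[628.2 -66.6]
 [ 53.7  50.9]] z 0.0856
side [ 0.4705 -0.0412] 427 top rect [[474.1 -42.1]
 [ 52.9  46.3]] z 0.0855
t 3.95 at [ 0.6295 -0.0667  0.2007] [ 1.7993e+02 -2.0000e-02  1.7532e+02] F [-0.2  1.   0.3] w 0.0872
shift [ 0.0009 -0.0006  0.1527] turn [ 0.07 -0.02 -0.08]
```

View pics/w2.png

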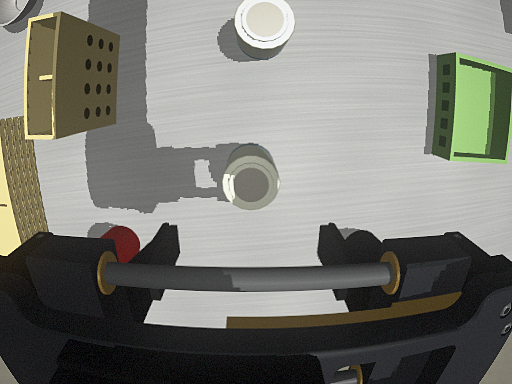

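Beaker B at (250,183) is centred between the fingers (columns 175 and 322). I descend and grip.

Request:
{"name": "arm_command", "arguments": {
  "targets": [
    [[0.0,0,0.015,0,0,0,-1],[0.001,0,0.04,0,0,0,-1],[0.001,0,0.065,0,0,0,-1],[0.001,0,0.09,0,0,0,-1],[0.001,0,0.11,0,0,0,-1],[0.001,0,0.127,0,0,0,-1],[0.001,0,0.14,0,0,0,-1],[0.001,0,0.148,0,0,0,-1],[0.001,0,0.152,0,0,0,-1],[0.001,0,0.152,0,0,0,-1]]
  ],
  "newtons": 20
}}

```text
time_s: 4.95
tool_pos: [0.6287, -0.0674, 0.0484]
tool_rot: [180.0, -0.0, 175.3]
force: [0.6, 0.3, -0.0]
grip_width: 0.0869
```

Request:
{"name": "arm_command", "arguments": {
  "targets": [
    [[0,0,0,0,0,0,-0.3],[0,0,0,0,0,0,0],[0,0,0,0,0,0,0.3],[0,0,0,0,0,0,0.6],[0,0,0,0,0,0,1],[0,0,0,0,0,0,1],[0,0,0,0,0,0,1],[0,0,0,0,0,0,1]]
  ],
  "newtons": 20
}}

```text
time_s: 5.75
tool_pos: [0.6289, -0.0678, 0.0488]
tool_rot: [180.0, 0.0, 175.3]
force: [0.2, 1.0, 1.9]
grip_width: 0.0577
```

```bash
python3 -c "
from h import *
go(.5957,.2754,.15,175.4)"
```

```text
t 5.75 at [ 0.6289 -0.0678  0.0488] [1.7999e+02 2.0000e-02 1.7531e+02] F [0.2 1.  1.9] w 0.0577
shift [ 0.0611  0.3393 -0.1011] turn [ 0.01  0.02 -0.09]
```

Request:
{"name": "arm_command", "arguments": {
  "targets": [
    [[0,0,-0.003,0,0,0,1],[0,0,-0.01,0,0,0,1],[0,0,-0.02,0,0,0,1],[0,0,-0.035,0,0,0,1],[0,0,-0.05,0,0,0,1],[0,0,-0.065,0,0,0,1],[0,0,-0.08,0,0,0,1],[0.002,0.01,-0.09,0,0,0,1],[0.004,0.025,-0.098,0,0,0,1],[0.008,0.045,-0.101,0,0,0,1]]
  ],
  "newtons": 25
}}

```text
time_s: 6.75
tool_pos: [0.6247, -0.0213, 0.1508]
tool_rot: [180.0, 0.1, 175.3]
force: [0.5, -0.3, -3.5]
grip_width: 0.0576
```

Request:
{"name": "arm_command", "arguments": {
  "targets": [
    [[0.005,0.03,0,0,0,0,1],[0.01,0.06,0,0,0,0,1],[0.016,0.09,0,0,0,0,1],[0.022,0.12,0,0,0,0,1],[0.028,0.15,0,0,0,0,1],[0.034,0.18,0,0,0,0,1],[0.039,0.21,0,0,0,0,1],[0.044,0.24,0,0,0,0,1],[0.049,0.265,0,0,0,0,1],[0.052,0.282,0,0,0,0,1]]
  ]
}}

```text
time_s: 7.75
tool_pos: [0.5935, 0.2676, 0.1493]
tool_rot: [179.9, -0.1, 175.6]
force: [-0.1, 0.3, -3.4]
grip_width: 0.0576
```

```bash
python3 -c "
from h import *
c=read_camera('wrist'); cv2.imwrite('pics/w3.png',c['img'][:,:,::-1]); fitcrate(wcloud(c))
go(.5957,.2754,.09,175.4)"
```

```text
crate [ 0.5631  0.2556 -0.0793] -4.54 0.00480558476377715 2979
t 7.8 at [0.593  0.2706 0.1492] [ 1.7981e+02 -1.1000e-01  1.7573e+02] F [-0.3  3.8 -3.4] w 0.0578
shift [-0.0024  0.0047  0.0592] turn [ 0.19 -0.11  0.32]
```

View pics/w3.png

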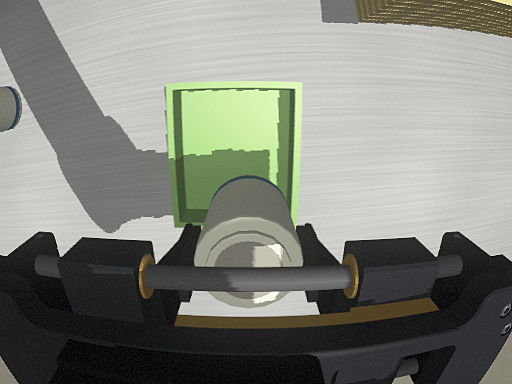

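Beaker B hangs upright in the grip at (250,245), over the lower part of the crate. I align it before entering.

Request:
{"name": "arm_command", "arguments": {
  "targets": [
    [[-0.001,0.003,0.01,0,0,0.2,1],[-0.002,0.004,0.02,0,0,0.3,1],[-0.002,0.004,0.032,0,0,0.3,1],[-0.002,0.004,0.038,0,0,0.3,1],[-0.002,0.004,0.04,0,0,0.3,1],[-0.002,0.004,0.04,0,0,0.3,1]]
  ]
}}

```text
time_s: 8.4
tool_pos: [0.5979, 0.266, 0.1091]
tool_rot: [-180.0, -0.0, 175.0]
force: [-0.5, -0.4, -2.7]
grip_width: 0.0575
```

```bash
python3 -c "
from h import *
go(.5957,.2754,.0575,175.4)"
```

```text
t 8.4 at [0.5979 0.266  0.1091] [-1.7997e+02 -3.0000e-02  1.7495e+02] F [-0.5 -0.4 -2.7] w 0.0575
shift [0.003  0.0092 0.0516] turn [-0.03 -0.03 -0.45]
```

Request:
{"name": "arm_command", "arguments": {
  "targets": [
    [[0.001,0.004,0,0,0,-0.2,1],[0.003,0.009,0,0,0,-0.4,1],[0.003,0.009,0,0,0,-0.4,1],[0.003,0.009,0,0,0,-0.4,1],[0.003,0.009,0,0,0,-0.4,1]]
  ]
}}

```text
time_s: 8.9
tool_pos: [0.5958, 0.2759, 0.1097]
tool_rot: [180.0, 0.0, 175.4]
force: [0.1, 0.2, -3.8]
grip_width: 0.0573
```

```bash
python3 -c "
from h import *
go(.5957,.2754,.0575,175.4)"
```

```text
t 8.9 at [0.5958 0.2759 0.1097] [1.8000e+02 2.0000e-02 1.7541e+02] F [ 0.1  0.2 -3.8] w 0.0573
shift [ 0.0001 -0.0005  0.0522] turn [0.   0.02 0.01]
```

Request:
{"name": "arm_command", "arguments": {
  "targets": [
    [[0,-0.0005,0.006,0,0,0,1],[0,-0.0005,0.014,0,0,0,1],[0,-0.0005,0.022,0,0,0,1],[0,-0.0005,0.03,0,0,0,1],[0,-0.0005,0.037,0,0,0,1],[0,-0.0005,0.042,0,0,0,1],[0,-0.0005,0.045,0,0,0,1],[0,-0.0005,0.048,0,0,0,1],[0,-0.0005,0.05,0,0,0,1],[0,-0.0005,0.05,0,0,0,1]]
  ]
}}

```text
time_s: 9.9
tool_pos: [0.5957, 0.2755, 0.0595]
tool_rot: [180.0, -0.0, 175.4]
force: [0.9, 1.1, -2.6]
grip_width: 0.0571
```

Request:
{"name": "arm_command", "arguments": {
  "targets": [
    [[0,0,0.001,0,0,0,1],[0,0,0.002,0,0,0,1],[0,0,0.0025,0,0,0,1],[0,0,0.0025,0,0,0,1]]
  ]
}}

```text
time_s: 10.3
tool_pos: [0.5957, 0.2755, 0.0571]
tool_rot: [180.0, 0.0, 175.4]
force: [-0.3, -0.5, -3.0]
grip_width: 0.0576
```

Request:
{"name": "arm_command", "arguments": {
  "targets": [
    [[0,0,0.0005,0,0,0,1],[0,0,0.001,0,0,0,1],[0,0,0.001,0,0,0,1]]
  ]
}}

```text
time_s: 10.6
tool_pos: [0.5959, 0.2755, 0.0569]
tool_rot: [180.0, 0.0, 175.4]
force: [-1.0, -0.8, 3.8]
grip_width: 0.0573
```

The beaker has touched the floor (force rose from -3 to +4 N). I release it and rise.

Request:
{"name": "arm_command", "arguments": {
  "targets": [
    [[0,0,0,0,0,0,0.2],[0,0,0,0,0,0,0],[0,0,0,0,0,0,-0.4],[0,0,0,0,0,0,-0.8],[0,0,0,0,0,0,-0.8],[0,0,-0.01,0,0,0,-0.8],[0,0,-0.03,0,0,0,-0.8],[0,0,-0.06,0,0,0,-0.9],[0,0,-0.1,0,0,0,-1],[0,0,-0.14,0,0,0,-1]]
  ]
}}

```text
time_s: 11.6
tool_pos: [0.5956, 0.2753, 0.1979]
tool_rot: [-180.0, 0.0, 175.4]
force: [-0.3, 0.5, 0.2]
grip_width: 0.086
```

```bash
python3 -c "
from h import *
c=read_camera('wrist'); cv2.imwrite('pics/w4.png',c['img'][:,:,::-1]); beakers(wcloud(c),(.5957,.2754),zlo=.05,zhi=.084)
go(.471,-.041,.20,175.4)"
```

```text
side [0.5954 0.2757] 284 top rect [[594.7 275.9]
 [ 55.6  56.1]] z 0.093
t 11.65 at [0.5991 0.2768 0.2065] [179.6    0.59 175.39] F [2.2 1.  5.5] w 0.0861
shift [ 0.1022 -0.3271  0.0032] turn [ 0.4   0.59 -0.01]
```

View pics/w4.png

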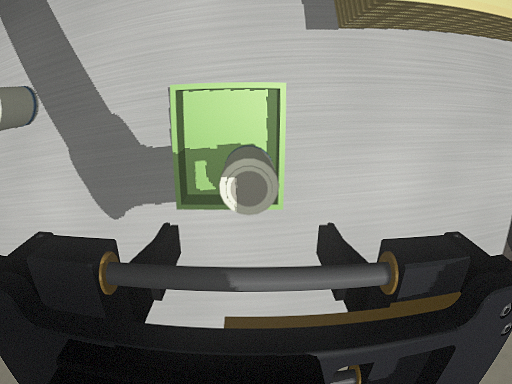

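Beaker B stands in the crate at pixel (249,187), world (0.595, 0.276), top at 0.093. On to beaker A.

Request:
{"name": "arm_command", "arguments": {
  "targets": [
    [[0.008,-0.025,0,0,0,0,-1],[0.02,-0.065,0,0,0,0,-1],[0.032,-0.105,0,0,0,0,-1],[0.044,-0.145,0,0,0,0,-1],[0.056,-0.185,0,0,0,0,-1],[0.068,-0.225,0,0,0,0,-1],[0.08,-0.265,0,0,0,0,-1],[0.092,-0.303,0,0,0,0,-1],[0.097,-0.32,0,0,0,0,-1],[0.099,-0.325,0,0,0,0,-1]]
  ]
}}

```text
time_s: 12.65
tool_pos: [0.4708, -0.0425, 0.1967]
tool_rot: [179.9, 0.1, 175.2]
force: [0.1, 0.2, 0.2]
grip_width: 0.087
```

Request:
{"name": "arm_command", "arguments": {
  "targets": [
    [[0,0,0,0,0,0,-1],[0,0,0,0,0,0,-1],[0,0,0,0,0,0,-1]]
  ]
}}

```text
time_s: 12.95
tool_pos: [0.4715, -0.0388, 0.1959]
tool_rot: [-180.0, -0.0, 175.6]
force: [-1.1, -0.0, -0.4]
grip_width: 0.087
```

```bash
python3 -c "
from h import *
c=read_camera('wrist'); cv2.imwrite('pics/w5.png',c['img'][:,:,::-1]); beakers(wcloud(c),(.471,-.041))
go(.471,-.041,.048,175.4)"
```

```text
side [ 0.4707 -0.0411] 492 top rect [[470.5 -40.5]
 [ 51.8  52.6]] z 0.0856
t 13.0 at [ 0.4714 -0.0391  0.1959] [-1.7999e+02 -1.0000e-02  1.7555e+02] F [ 0.1  0.3 -1.4] w 0.0872
shift [ 0.0002 -0.0019  0.1479] turn [-0.01 -0.01  0.15]
```

View pics/w5.png

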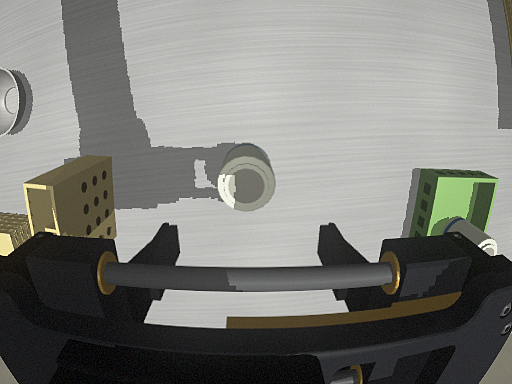

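Beaker A at (247,184) sits between the open fingers. I descend and grip.

Request:
{"name": "arm_command", "arguments": {
  "targets": [
    [[0.0,-0.001,0.015,0,0,0,-1],[0.0,-0.002,0.04,0,0,0,-1],[0.0,-0.002,0.065,0,0,0,-1],[0.0,-0.002,0.09,0,0,0,-1],[0.0,-0.002,0.108,0,0,0,-1],[0.0,-0.002,0.124,0,0,0,-1],[0.0,-0.002,0.136,0,0,0,-1],[0.0,-0.002,0.144,0,0,0,-1],[0.0,-0.002,0.148,0,0,0,-1],[0.0,-0.002,0.148,0,0,0,-1]]
  ],
  "newtons": 20
}}

```text
time_s: 14.0
tool_pos: [0.4708, -0.0424, 0.0479]
tool_rot: [-180.0, -0.0, 175.4]
force: [-0.1, -0.1, 0.1]
grip_width: 0.0865
```

Request:
{"name": "arm_command", "arguments": {
  "targets": [
    [[0,0,0,0,0,0,-0.3],[0,0,0,0,0,0,0],[0,0,0,0,0,0,0.3],[0,0,0,0,0,0,0.6],[0,0,0,0,0,0,1],[0,0,0,0,0,0,1],[0,0,0,0,0,0,1],[0,0,0,0,0,0,1]]
  ],
  "newtons": 20
}}

```text
time_s: 14.8
tool_pos: [0.4711, -0.0422, 0.0483]
tool_rot: [180.0, 0.0, 175.4]
force: [-0.8, 1.8, 3.1]
grip_width: 0.0575
```

```bash
python3 -c "
from h import *
go(.5339,.2804,.15,175.4)"
```

```text
t 14.8 at [ 0.4711 -0.0422  0.0483] [1.7997e+02 3.0000e-02 1.7542e+02] F [-0.8  1.8  3.1] w 0.0575
shift [-0.0368  0.3266 -0.1014] turn [0.03 0.03 0.02]
```

Request:
{"name": "arm_command", "arguments": {
  "targets": [
    [[0,0,-0.003,0,0,0,1],[0,0,-0.01,0,0,0,1],[0,0,-0.02,0,0,0,1],[0,0,-0.035,0,0,0,1],[0,0,-0.05,0,0,0,1],[0,0,-0.065,0,0,0,1],[0,0,-0.08,0,0,0,1],[0,0.01,-0.095,0,0,0,1],[0,0.025,-0.106,0,0,0,1],[0,0.045,-0.112,0,0,0,1]]
  ],
  "newtons": 25
}}

```text
time_s: 15.8
tool_pos: [0.475, 0.0017, 0.1619]
tool_rot: [180.0, 0.1, 175.3]
force: [0.4, 1.1, -2.8]
grip_width: 0.0574
```

Request:
{"name": "arm_command", "arguments": {
  "targets": [
    [[-0.002,0.03,0,0,0,0,1],[-0.006,0.06,0,0,0,0,1],[-0.01,0.09,0,0,0,0,1],[-0.015,0.12,0,0,0,0,1],[-0.02,0.15,0,0,0,0,1],[-0.025,0.18,0,0,0,0,1],[-0.03,0.21,0,0,0,0,1],[-0.034,0.24,0,0,0,0,1],[-0.036,0.265,0,0,0,0,1],[-0.037,0.281,0,0,0,0,1]]
  ]
}}

```text
time_s: 16.8
tool_pos: [0.5336, 0.2817, 0.1604]
tool_rot: [180.0, 0.0, 175.5]
force: [0.9, -1.2, -2.8]
grip_width: 0.0576
```

Request:
{"name": "arm_command", "arguments": {
  "targets": [
    [[0,0,0,0,0,0,1],[0,0,0,0,0,0,1],[0,0,0,0,0,0,1],[0,0,0,0,0,0,1]]
  ]
}}

```text
time_s: 17.2
tool_pos: [0.5342, 0.2776, 0.1603]
tool_rot: [-180.0, 0.0, 175.3]
force: [-0.4, -0.4, -1.5]
grip_width: 0.0573
```

```bash
python3 -c "
from h import *
c=read_camera('wrist'); cv2.imwrite('pics/w6.png',c['img'][:,:,::-1]);P=wcloud(c); fitcrate(P); beakers(P,(.5957,.2754),zlo=.05,zhi=.084)
c=read_camera('scene'); cv2.imwrite('pics/s6.png',c['img'][:,:,::-1]);P=cloud(c); beakers(P,(.5957,.2754),zlo=.05,zhi=.084)
go(.5339,.2804,.15,175.4)"
```

```text
crate [ 0.5629  0.2559 -0.0732] -4.19 0.0027850445403282374 1784
side [0.5956 0.2762] 219 top rect [[597.8 275.5]
 [ 54.8  55.9]] z 0.0929
t 17.3 at [0.5341 0.2783 0.1603] [1.8000e+02 1.0000e-02 1.7531e+02] F [-0.5 -0.2 -3.2] w 0.0574
shift [0.0003 0.0021 0.0103] turn [ 0.    0.01 -0.09]
```

View pics/w6.png

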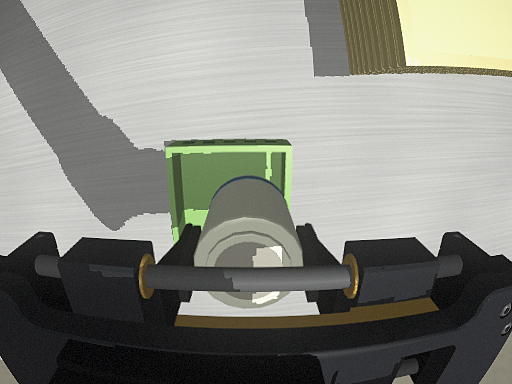

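Beaker A hangs upright at (248,245) over the near part of the crate. I step down, then check alignment before passing the rim and beaker B.

Request:
{"name": "arm_command", "arguments": {
  "targets": [
    [[0,0.001,0.002,0,0,0,1],[0,0.002,0.006,0,0,0,1],[0,0.002,0.009,0,0,0,1],[0,0.002,0.009,0,0,0,1],[0,0.002,0.009,0,0,0,1],[0,0.002,0.009,0,0,0,1]]
  ]
}}

```text
time_s: 17.9
tool_pos: [0.5341, 0.2814, 0.1511]
tool_rot: [180.0, 0.0, 175.4]
force: [0.6, 0.5, -2.5]
grip_width: 0.0573
```

```bash
python3 -c "
from h import *
go(.5339,.2804,.058,175.4)"
```

```text
t 17.9 at [0.5341 0.2814 0.1511] [1.800e+02 1.000e-02 1.754e+02] F [ 0.6  0.5 -2.5] w 0.0573
shift [ 0.0001 -0.0011  0.0931] turn [0.   0.01 0.  ]
```

Request:
{"name": "arm_command", "arguments": {
  "targets": [
    [[0,-0.0005,0.005,0,0,0,1],[0,-0.0005,0.015,0,0,0,1],[0,-0.0005,0.025,0,0,0,1],[0,-0.0005,0.035,0,0,0,1],[0,-0.0005,0.045,0,0,0,1],[0,-0.0005,0.055,0,0,0,1],[0,-0.0005,0.064,0,0,0,1],[0,-0.0005,0.072,0,0,0,1],[0,-0.0005,0.079,0,0,0,1],[0,-0.0005,0.083,0,0,0,1]]
  ]
}}

```text
time_s: 18.9
tool_pos: [0.5337, 0.2808, 0.0673]
tool_rot: [-180.0, -0.0, 175.4]
force: [0.0, 0.7, -2.5]
grip_width: 0.0574
```

Request:
{"name": "arm_command", "arguments": {
  "targets": [
    [[0,0,0.003,0,0,0,1],[0,0,0.005,0,0,0,1],[0,0,0.007,0,0,0,1],[0,0,0.009,0,0,0,1],[0,0,0.01,0,0,0,1],[0,0,0.01,0,0,0,1]]
  ]
}}

```text
time_s: 19.5
tool_pos: [0.5339, 0.2809, 0.058]
tool_rot: [180.0, -0.0, 175.4]
force: [-0.5, 0.7, -2.0]
grip_width: 0.0579
```

Request:
{"name": "arm_command", "arguments": {
  "targets": [
    [[0,0,0.0005,0,0,0,1],[0,0,0.001,0,0,0,1],[0,0,0.0015,0,0,0,1],[0,0,0.002,0,0,0,1],[0,0,0.002,0,0,0,1]]
  ]
}}

```text
time_s: 20.0
tool_pos: [0.534, 0.281, 0.0564]
tool_rot: [180.0, 0.0, 175.4]
force: [-0.4, 0.1, 0.0]
grip_width: 0.0576
```

Contact with the floor; I release.

Request:
{"name": "arm_command", "arguments": {
  "targets": [
    [[0,0,0,0,0,0,0.2],[0,0,0,0,0,0,0],[0,0,0,0,0,0,-0.4],[0,0,0,0,0,0,-0.8],[0,0,0,0,0,0,-0.8],[0,0,-0.01,0,0,0,-0.8],[0,0,-0.03,0,0,0,-0.8],[0,0,-0.06,0,0,0,-0.9],[0,0,-0.1,0,0,0,-1],[0,0,-0.14,0,0,0,-1]]
  ]
}}

```text
time_s: 21.0
tool_pos: [0.5338, 0.2807, 0.198]
tool_rot: [180.0, 0.0, 175.4]
force: [0.1, 0.9, 0.0]
grip_width: 0.0858
```

Request:
{"name": "arm_command", "arguments": {
  "targets": [
    [[0,-0.03,-0.02,0,0,0,-1],[0,-0.07,-0.04,0,0,0,-1],[0,-0.11,-0.05,0,0,0,-1],[0,-0.15,-0.05,0,0,0,-1],[0,-0.19,-0.05,0,0,1,-1],[0,-0.23,-0.05,0,0,2,-1],[0,-0.27,-0.05,0,0,3,-1],[0,-0.31,-0.05,0,0,4,-1],[0,-0.35,-0.05,0,0,4.6,-1],[0,-0.39,-0.05,0,0,4.6,-1]]
  ]
}}

```text
time_s: 22.0
tool_pos: [0.5024, -0.1095, 0.2471]
tool_rot: [179.9, 0.1, 170.8]
force: [0.9, 0.7, 0.1]
grip_width: 0.0871
```

```bash
python3 -c "
from h import *
for n in ['scene','top']:
  c=read_camera(n); cv2.imwrite('pics/%s7.png'%n,c['img'][:,:,::-1]);P=cloud(c); np.save(n+'7.npy',P)
  for b in [(.5957,.2754),(.5339,.2804)]: beakers(P,b,r=.035,zlo=.05,zhi=.084)
go(.496,-.2455,.24,170.8)"
```

```text
side [0.5955 0.2761] 220 top rect [[597.  274.8]
 [ 55.8  57.4]] z 0.0931
side [0.5337 0.2815] 110 top rect [[534.8 280.7]
 [ 55.8  55. ]] z 0.093
side [0.5952 0.2764] 83 top rect [[595.1 275.4]
 [ 54.6  54.7]] z 0.0925
side [0.534  0.2816] 96 top rect [[533.3 280.8]
 [ 54.3  55.6]] z 0.0927
t 22.1 at [ 0.5016 -0.1151  0.2474] [-1.7989e+02  1.3000e-01  1.7020e+02] F [-0.   0.5 -0.2] w 0.087
shift [-0.0167 -0.1294  0.0077] turn [-0.11  0.13 -0.6 ]
```

View pics/scene7.png

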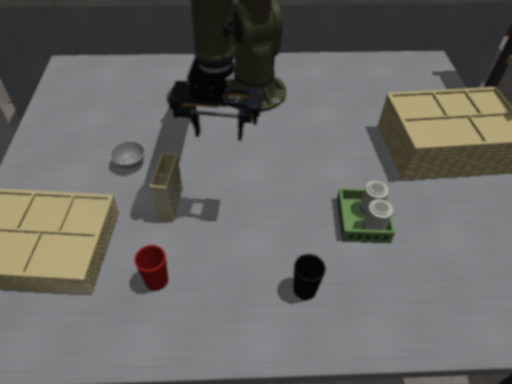

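Both beakers stand in the crate at scene (376,190) and (381,213), with tops at 0.093. Now the holder at (167,187).

Request:
{"name": "arm_command", "arguments": {
  "targets": [
    [[-0.004,-0.03,0.002,0,0,0,-1],[-0.009,-0.065,0.004,0,0,0,-1],[-0.014,-0.1,0.006,0,0,0,-1],[-0.016,-0.12,0.007,0,0,0,-1],[-0.017,-0.133,0.008,0,0,0,-1],[-0.017,-0.133,0.008,0,0,0,-1],[-0.017,-0.133,0.008,0,0,0,-1],[-0.017,-0.133,0.008,0,0,0,-1],[-0.017,-0.133,0.008,0,0,0,-1]]
  ]
}}

```text
time_s: 23.0
tool_pos: [0.4987, -0.2404, 0.2382]
tool_rot: [180.0, 0.0, 170.9]
force: [0.5, 0.4, -0.1]
grip_width: 0.0869
```

```bash
cat >> h.py <<'E'
def holder(P,near,zlo=.125,zhi=.15,r=.09):
    q=P.reshape(-1,3);q=q[np.isfinite(q[:,0])]
    q=q[(np.hypot(q[:,0]-near[0],q[:,1]-near[1])<r)&(q[:,2]>zlo)&(q[:,2]<zhi)]
    c=cv2.minAreaRect((q[:,:2]*1000).astype(np.float32)); print("holder",np.round(c[0],1),np.round(c[1],1),round(c[2],1),len(q),np.percentile(q[:,2],[50,97]).round(4))
E
python3 -c "
from h import *
c=read_camera('wrist'); cv2.imwrite('pics/w8.png',c['img'][:,:,::-1]);P=wcloud(c); holder(P,(.496,-.2455))
for n in ['scene','top']: holder(np.load(n+'7.npy'),(.496,-.2455))
go(.496,-.2455,.107,170.8)"
```

```text
holder [ 495.6 -246.4] [ 40.3 117.4] 80.9 1656 [0.1352 0.1367]
holder [ 496.1 -245.2] [ 41.7 120.4] 81.2 328 [0.1335 0.138 ]
holder [ 494.5 -245.6] [ 40.5 116.7] 80.9 166 [0.1342 0.1396]
t 23.05 at [ 0.4986 -0.2407  0.2382] [1.7997e+02 1.0000e-02 1.7090e+02] F [-0.2  0.1  0.6] w 0.0872
shift [ 0.0018 -0.0052  0.1312] turn [0.03 0.01 0.1 ]
```

View pics/w8.png

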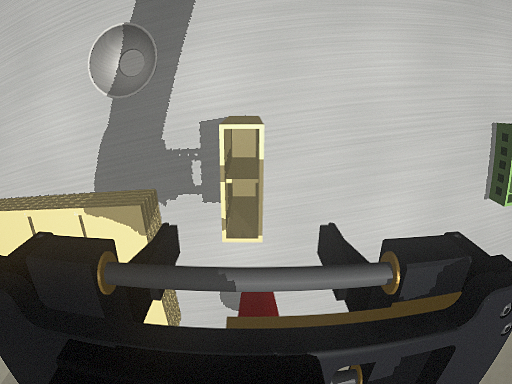

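The holder's open top spans (220..263, 124..241), 116 mm long at yaw 170.9°, with the jaws square to it. I descend and grip near its top.

Request:
{"name": "arm_command", "arguments": {
  "targets": [
    [[0.001,-0.003,0.01,0,0,0,-1],[0.002,-0.006,0.03,0,0,0,-1],[0.002,-0.006,0.055,0,0,0,-1],[0.002,-0.006,0.08,0,0,0,-1],[0.002,-0.006,0.1,0,0,0,-1],[0.002,-0.006,0.115,0,0,0,-1],[0.002,-0.006,0.125,0,0,0,-1],[0.002,-0.006,0.131,0,0,0,-1],[0.002,-0.006,0.131,0,0,0,-1],[0.002,-0.006,0.131,0,0,0,-1]]
  ],
  "newtons": 20
}}

```text
time_s: 24.05
tool_pos: [0.4958, -0.2477, 0.1077]
tool_rot: [-180.0, 0.1, 170.8]
force: [0.5, -0.3, 0.9]
grip_width: 0.0869
```

Request:
{"name": "arm_command", "arguments": {
  "targets": [
    [[0,0,0,0,0,0,-0.3],[0,0,0,0,0,0,0],[0,0,0,0,0,0,0.2],[0,0,0,0,0,0,0.4],[0,0,0,0,0,0,0.6],[0,0,0,0,0,0,1],[0,0,0,0,0,0,1],[0,0,0,0,0,0,1],[0,0,0,0,0,0,1]]
  ],
  "newtons": 25
}}

```text
time_s: 24.95
tool_pos: [0.4953, -0.2473, 0.107]
tool_rot: [180.0, 0.0, 170.8]
force: [-0.3, 1.2, -0.3]
grip_width: 0.0398
```

```bash
python3 -c "
from h import *
go(.5605,.2241,.24,175.4)"
```

```text
t 24.95 at [ 0.4953 -0.2473  0.107 ] [179.99   0.   170.81] F [-0.3  1.2 -0.3] w 0.0398
shift [ 0.011   0.4758 -0.1329] turn [ 0.01  0.   -4.59]
```

Request:
{"name": "arm_command", "arguments": {
  "targets": [
    [[0,0,-0.003,0,0,0,1],[0,0,-0.01,0,0,0,1],[0,0,-0.025,0,0,0,1],[0,0,-0.045,0,0,0,1],[0,0,-0.065,0,0,0,1],[0,0,-0.085,0,0,0,1],[0,0,-0.105,0,0,0,1],[0,0.015,-0.12,0,0,0,1],[0.001,0.04,-0.13,0,0,0,1],[0.002,0.07,-0.133,0,0,0,1]]
  ],
  "newtons": 30
}}

```text
time_s: 25.95
tool_pos: [0.505, -0.1791, 0.2429]
tool_rot: [-180.0, 0.2, 170.6]
force: [0.3, 0.7, -3.0]
grip_width: 0.0399
```

Request:
{"name": "arm_command", "arguments": {
  "targets": [
    [[0,0.03,0,0,0,0,1],[0.001,0.065,0,0,0,0,1],[0.002,0.1,0,0,0,-0.5,1],[0.003,0.135,0,0,0,-1,1],[0.004,0.17,0,0,0,-1.5,1],[0.005,0.205,0,0,0,-2,1],[0.006,0.24,0,0,0,-2.5,1],[0.007,0.275,0,0,0,-3,1],[0.008,0.305,0,0,0,-3.5,1],[0.008,0.325,0,0,0,-4,1]]
  ]
}}

```text
time_s: 26.95
tool_pos: [0.5485, 0.1469, 0.2411]
tool_rot: [179.9, 0.0, 175.0]
force: [-0.0, 0.3, -3.2]
grip_width: 0.0396
```

Request:
{"name": "arm_command", "arguments": {
  "targets": [
    [[0.001,0.03,0,0,0,-0.3,1],[0.001,0.055,0,0,0,-0.6,1],[0.001,0.07,0,0,0,-0.6,1],[0.001,0.074,0,0,0,-0.6,1],[0.001,0.074,0,0,0,-0.6,1],[0.001,0.074,0,0,0,-0.6,1],[0.001,0.074,0,0,0,-0.6,1],[0.001,0.074,0,0,0,-0.6,1]]
  ]
}}

```text
time_s: 27.75
tool_pos: [0.5545, 0.2166, 0.2403]
tool_rot: [-180.0, 0.0, 175.3]
force: [-0.3, 0.3, -3.1]
grip_width: 0.0399
```

```bash
python3 -c "
from h import *
c=read_camera('wrist'); cv2.imwrite('pics/w9.png',c['img'][:,:,::-1]);P=wcloud(c); fitcrate(P); holder(P,(.5605,.224),.25,.29)
c=read_camera('scene'); cv2.imwrite('pics/s9.png',c['img'][:,:,::-1]);P=cloud(c); holder(P,(.5605,.224),.15,.25)
q=P.reshape(-1,3);q=q[np.isfinite(q[:,0])&(np.hypot(q[:,0]-.56,q[:,1]-.224)<.08)&(q[:,2]>.11)&(q[:,2]<.20)]
if len(q): print('scene low z',q[:,2].min(), 'x range',q[:,0].min(),q[:,0].max())
go(.5605,.2241,.145,175.4)"
```

```text
crate [ 0.5635  0.2556 -0.076 ] -4.36 0.0030373729402880887 885
holder [552.2 216.4] [ 66.4 112.9] 85.1 6040 [0.2686 0.288 ]
holder [555.2 212.1] [ 48.5 120.7] 87.3 1276 [0.2118 0.2481]
scene low z 0.13158413384568357 x range 0.49358105624716 0.616375077624605
t 27.85 at [0.5544 0.2172 0.2402] [1.8000e+02 1.0000e-02 1.7535e+02] F [-0.4 -0.6 -2.2] w 0.04
shift [-0.0055  0.0074  0.0952] turn [ 0.    0.01 -0.05]
```

View pics/w9.png

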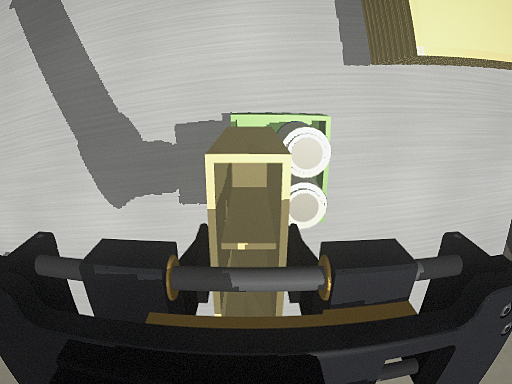

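View pics/s9.png

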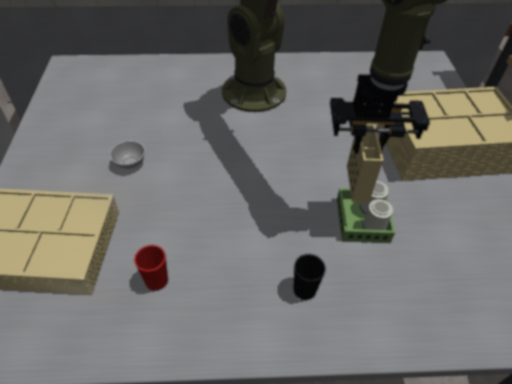

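The holder hangs straight over its half, and the beakers are at wrist (306,151) and (307,204). I align first.

Request:
{"name": "arm_command", "arguments": {
  "targets": [
    [[-0.002,0.003,0.005,0,0,0,1],[-0.004,0.006,0.012,0,0,0,1],[-0.0055,0.008,0.02,0,0,0,1],[-0.0055,0.0085,0.025,0,0,0,1],[-0.0055,0.0085,0.025,0,0,0,1],[-0.0055,0.0085,0.025,0,0,0,1],[-0.0055,0.0085,0.025,0,0,0,1]]
  ]
}}

```text
time_s: 28.55
tool_pos: [0.5606, 0.2258, 0.2154]
tool_rot: [180.0, 0.0, 175.4]
force: [0.4, -0.1, -2.2]
grip_width: 0.0397
```

```bash
python3 -c "
from h import *
c=read_camera('scene');P=cloud(c)
q=P.reshape(-1,3);q=q[np.isfinite(q[:,0])&(np.abs(q[:,0]-.62)<.02)&(np.abs(q[:,1]-.222)<.017)&(q[:,2]>.12)&(q[:,2]<.23)]
A=np.c_[q[:,1]-.22,q[:,2]-.17,np.ones(len(q))]; s=np.linalg.lstsq(A,q[:,0],rcond=None)[0]; print('face x=',s.round(4),len(q),'tilt deg',np.degrees(s[1]),q[:,2].min())
go(.5605,.2254,.145,175.45)"
```

```text
face x= [8.130e-02 2.000e-04 6.184e-01] 507 tilt deg 0.011802753423571158 0.12002414543470874
t 28.6 at [0.5607 0.2259 0.2156] [1.7997e+02 4.0000e-02 1.7539e+02] F [ 0.5  0.3 -3. ] w 0.0401
shift [ 0.0002 -0.0005  0.0706] turn [ 0.03  0.04 -0.06]
```

Holder upright (0.01° tilt), centred and aligned. Descending.

Request:
{"name": "arm_command", "arguments": {
  "targets": [
    [[0,0,0.004,0,0,0,1],[0,0,0.012,0,0,0,1],[0,0,0.02,0,0,0,1],[0,0,0.028,0,0,0,1],[0,0,0.036,0,0,0,1],[0,0,0.044,0,0,0,1],[0,0,0.052,0,0,0,1],[0,0,0.06,0,0,0,1],[0,0,0.066,0,0,0,1],[0,0,0.07,0,0,0,1]]
  ]
}}

```text
time_s: 29.6
tool_pos: [0.5602, 0.2258, 0.1443]
tool_rot: [-180.0, -0.0, 175.4]
force: [-0.6, 0.6, -2.8]
grip_width: 0.0398
```

Request:
{"name": "arm_command", "arguments": {
  "targets": [
    [[0,0,0.003,0,0,0,1],[0,0,0.007,0,0,0,1],[0,0,0.011,0,0,0,1],[0,0,0.015,0,0,0,1],[0,0,0.019,0,0,0,1],[0,0,0.022,0,0,0,1],[0,0,0.025,0,0,0,1],[0,0,0.027,0,0,0,1],[0,0,0.028,0,0,0,1],[0,0,0.028,0,0,0,1]]
  ]
}}

```text
time_s: 30.6
tool_pos: [0.5604, 0.2259, 0.117]
tool_rot: [180.0, 0.0, 175.4]
force: [-0.7, -0.6, -3.1]
grip_width: 0.0398
```

Request:
{"name": "arm_command", "arguments": {
  "targets": [
    [[0,0,0.001,0,0,0,1],[0,0,0.002,0,0,0,1],[0,0,0.0025,0,0,0,1],[0,0,0.0025,0,0,0,1]]
  ]
}}

```text
time_s: 31.0
tool_pos: [0.5606, 0.226, 0.115]
tool_rot: [180.0, 0.0, 175.4]
force: [-0.2, -0.3, 0.9]
grip_width: 0.0396
```

On the floor (0.115 as expected, and force rose). I release and rise.

Request:
{"name": "arm_command", "arguments": {
  "targets": [
    [[0,0,0,0,0,0,0.5],[0,0,0,0,0,0,0.2],[0,0,0,0,0,0,-0.2],[0,0,0,0,0,0,-0.5],[0,0,0,0,0,0,-0.5],[0,0,-0.01,0,0,0,-0.5],[0,0,-0.03,0,0,0,-0.5],[0,0,-0.06,0,0,0,-0.5],[0,0,-0.1,0,0,0,-0.5],[0,0,-0.14,0,0,0,-0.5]]
  ]
}}

```text
time_s: 32.0
tool_pos: [0.5602, 0.2257, 0.2566]
tool_rot: [180.0, 0.0, 175.4]
force: [1.2, 0.8, 0.8]
grip_width: 0.0653
```

Request:
{"name": "arm_command", "arguments": {
  "targets": [
    [[0,-0.03,-0.01,0,0,0,-0.5],[0,-0.07,-0.01,0,0,0,-0.5],[0,-0.11,-0.01,0,0,0,-0.5],[0,-0.15,-0.01,0,0,0,-0.5],[0,-0.19,-0.01,0,0,0,-0.5],[0,-0.21,-0.01,0,0,0,-0.5],[0,-0.21,-0.01,0,0,0,-0.5],[0,-0.21,-0.01,0,0,0,-0.5]]
  ]
}}

```text
time_s: 32.8
tool_pos: [0.5437, 0.0171, 0.2653]
tool_rot: [179.9, 0.1, 175.4]
force: [1.1, 0.5, -0.5]
grip_width: 0.0654
```

```bash
python3 -c "
from h import *
for n in ['scene','top']:
  c=read_camera(n); cv2.imwrite('pics/%s10.png'%n,c['img'][:,:,::-1]);P=cloud(c); print(n)
  for b in [(.5957,.2754),(.5339,.2804)]: beakers(P,b,r=.032,zlo=.05,zhi=.084)
  holder(P,(.5605,.225),.133,.16)
  for k,b,h in [('red',(.7223,-.2605),.095),('blk',(.7574,.0798),.095)]:
    q=P.reshape(-1,3);q=q[np.isfinite(q[:,0])&(np.hypot(q[:,0]-b[0],q[:,1]-b[1])<.06)&(q[:,2]>h)]; print(k,np.round(cv2.minAreaRect((q[:,:2]*1000).astype(np.float32))[0],1))
go(.56,.2,.2)"
```

```text
scene
side [0.5954 0.2761] 184 top rect [[599.1 279.5]
 [ 47.2  58.2]] z 0.0934
top rect [[534.5 288. ]
 [ 40.8  57.8]] z 0.0933
holder [561.7 226.6] [ 41.1 119.7] 85.3 345 [0.142  0.1461]
red [ 725.7 -260.6]
blk [760.4  80.5]
top
side [0.5952 0.2745] 22 top rect [[594.5 280.3]
 [ 44.7  55.3]] z 0.0924
side [0.5335 0.2815] 22 top rect [[536.2 285.4]
 [ 44.   60.1]] z 0.0928
holder [559.8 226.8] [ 41.7 117.2] 85.2 287 [0.1422 0.1468]
red [ 722.6 -260.4]
blk [780.6  81.9]
t 32.9 at [0.5437 0.0185 0.2648] [1.7995e+02 1.0000e-02 1.7555e+02] F [ 0.4  0.2 -0.1] w 0.0652
shift [-0.0021  0.1821  0.0649] turn [0.05 0.01 0.  ]
```

View pics/scene10.png

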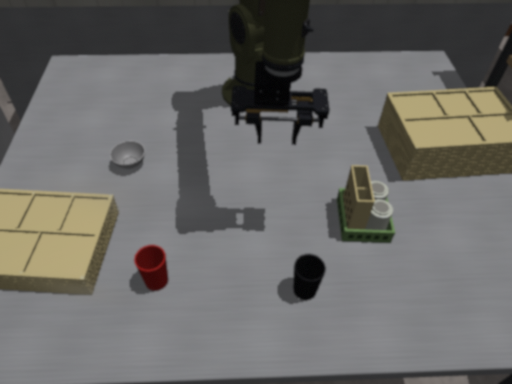

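View pics/top10.png

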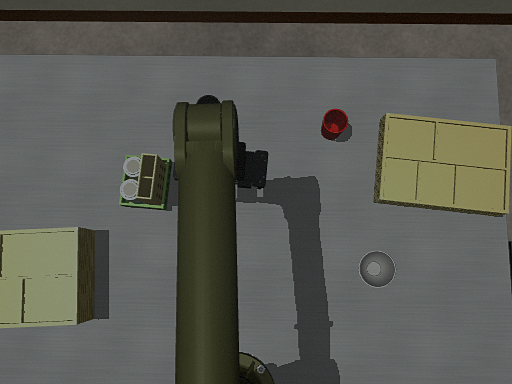

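All three stand in the crate: holder at scene (360,200), beakers at (379,189) and (381,208). The tumblers and bowl have not moved. The shifted black-tumbler reading from the top camera comes from the arm covering it; the scene camera reads it unchanged. Handing in.

```bash
python3 -c "
from cell import *
print(sign_off())"
```

```text
the job is handed in; nothing more can be done
None
```

Both beakers and the cutlery holder are in the green crate, standing on its floor and let go. I handed the job in at about 33 s; no verdict is reported.

**Beakers:** They are upside down side by side along one long wall, gripped at 20–25 N. The camera tops read 0.092–0.093 m, which matches standing flat on the floor. They sit at roughly x = ±0.031 m and y = +0.023 m in the crate's frame.

**Holder:** It went in last along the other wall, at about x = 0 and y = −0.030 m in the crate's frame. It hung with no measurable tilt just before lowering, and the wrist force showed floor contact at the expected height.

**Bystanders:** The scene camera read the red and black tumblers within 1 mm of where they started. The top camera gave a black-tumbler position about 23 mm off. I put that down to the arm covering it in that view, and did not check again with the arm out of the way. For the bowl I only saw in the pictures that it had not visibly moved.

**Weaker final readings:** After the holder was in, it hid part of the beakers. The last beaker positions rest on fewer points, and the scene camera gave no side fit for beaker A. They agree with the clear measurements taken just before the holder went in.

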